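# Open the push-and-turn solvent bottle at the inspection bench

## Robot

A 6-joint arm with a two-finger parallel gripper is mounted at the origin on the work surface. World frame = base frame: x ahead of the robot, y to its left, z up, the work surface at z = 0. Lengths are in m, angles in rad, forces in N, time in s.
With the tool pointing down it reaches from about 0.25 to 0.775 m from the base axis. Payload 4 kg.
Tool frame: the origin (TCP) lies midway between the tips of the shut fingers; the grasp point (between the pads) lies robot.tcp_to_grasp behind it (robot.tcp_to_grasp is the distance from the TCP to the grasp point, in m); y points along the fingers, x is the direction in which the jaws open and shut, and the axes are right-handed (so a half turn about y gives the same grasp; the last joint's range is limited). The gripper opens to 94 mm and grips with 3 to 60 N. Pads are 16 mm wide; open, the fingers measure 119 mm over their backs; the gripper's body (75 mm by 177 mm) begins 78 mm behind the grasp point.
Start: joints at [1.156, 0.087, 1.371, -0, 1.684, -0.103], TCP at [0.169, 0.523, 0.206] pointing down, gripper open.
Joint ranges: [-3.1, 3.1], [-0.76, 2.03], [0.27, 2.55], [-1.08, 4.22], [0.17, 2.65], [-2.57, 2.57]. Speed limits (rad/s): [2.79, 2.79, 3.14, 3.14, 3.14, 3.14].

## Interface

Orientations are given as [roll, pitch, yaw] about the fixed x, y, z axes, in that order (R = Rz(yaw) Ry(pitch) Rx(roll)).
In Python, from bench import robot gives the robot as it stands.
- The arm moves only by the tool arm_command, never from a script. Its argument "series" is text: rows parted by semicolons, each of 7 numbers parted by spaces: the turn, a rotation vector about the tool's x, y, z in rad, then the shift along the tool's x, y, z in m, then the finger opening in m, from 0 to 0.094. A call has 1 to 12 rows; each row shifts and turns the pose as measured when the row begins, along the tool's axes as they then stand; what a row does not reach is not made up. A row lasts 1/10 s, in which the tool goes at most 50 mm and 8.59 degrees, less where a joint would pass 70% of its speed; a pose out of reach is approached as far as the arm can. A call with a gripper value outside its range is refused whole. The fingers move at their own pace and stop on an object; the grip force is fixed at half the most. Time passes only in rows, so rows that do not move let the fingers close. It gives the time, the measured TCP pose, the force and the opening at its end, in the units of the state.
- robot.get_obs(): the state, without advancing time (a new reading comes with each control period).
- robot.snapshot(name): name is "side" or "top" or "wrist"; returns the picture (384x512x3 uint8, blue, green, red); there is no depth.
- robot.camera_params(name): a dict with "fx", "fy", "cx", "cy" (pixels), "extrinsics" (4x4, takes a point from camera to world coordinates). Camera axes: x right, y up, looking along -z (the intrinsics and any distortion apply to the point x, -y, -z); pixel columns grow to the right and rows downward; lengths in m; the calibration is good to about 2 mm. A picture is of the moment at which its call begins: read the wrist's pose just before it. camera_params takes no time and is no camera call; for the wrist camera it gives the pose at the moment of the call.
- robot.close_job(): hands the job in, once; it reports no verdict.
Trained networks look in the newest picture that a camera, given by its name, has taken for a name from the list of things; names that differ only in an ending like _2 or _b are one class to them, and where a whole thing is asked for, a point or a joint stands for the part that bears it (a point fixed in the world has none). Each returns a list of dicts, best first, with "score" (0 to 1); they miss things now and then, are a little off and sometimes report something else, mostly with a low value. They report only what shows in the picture. A call takes as long as a camera call. They do not tell look-alikes from the thing itself.
- robot.spot_in(camera, target): "centre" ([x, y, z] in m, in the coordinates of the camera as it stood for that picture, good to about 4 mm: the middle of the surface that is visible of it).
The state is a dict: "time": time; "joint_positions": joint angles; "qvel": joint speeds; "joint_torque": joint torques, N m; "tool_pos": TCP position; "ee_rot": TCP orientation; "wrist_force": force on the tool from outside, world axes, zero at the start; "wrist_torque": the same for the moment, N m; "width": finger opening in m.
Only numpy, scipy, OpenCV 4.12 (cv2) and the standard library are available. Lean on these libraries where they do the work, as an engineer would, in place of code of your own. Each camera call takes 0.05 s, during which the arm holds its last target.

## Task

Open the solvent bottle that stands in the blue bench holder: its red child-resistant cap only spins idle unless it is pushed down while it is turned anticlockwise. Take the cap off and stand it upright in the shallow blue tray, setting it down gently; never lean on the bottle with more than 25 N, and leave the other things on the bench where they are.

Things in the scene. Friction and masses are not known exactly. Their poses are not given: they have to be found in the camera images.
- cap_mid (a point): Middle of the red ribbed cap's outer shell, on its axis, half-way up; 48 mm in diameter, 36 mm tall (18 mm above and below this point), z up along the axis. The shell rides on an inner plug (cap) locked in the neck; left alone it spins idle on its spring. The whole cap weighs 70 g. Unlocked and let go, it rises 2 mm and lifts straight off; it then stands on the shell's rim.
- cap_top (a point): Centre of the cap's flat top, with a white curved arrow that points anticlockwise from above. Pushing down: the shell's spring takes 4 N to start, 5.2 N at 1.5 mm, 8 N at the bottom (5.2 mm); the plug under it yields 1 mm more (6 to 7.5 N); then all is rigid. A steady push of 9 to 16 N while turning is right.
- cap: White inner plug, hidden in the shell; origin at its underside, 15 mm below cap_mid. After 1.5 mm of push the shell's six blunt teeth meet the plug's six (24 degrees wide, 60 apart, 4 mm tall), at first tooth on tooth, by how much is unknown. The shell goes no deeper until turned on (up to 46 degrees); then it drops in and, at most 12 degrees on, carries the plug round.
- lock_ring (a joint): Lock in the neck, hidden, turned by the plug (play about 0.15 rad): 0 rad locked (at the start), 1.05 rad open at a hard stop; grows anticlockwise from above. It turns stiffly (0.16 N m) and stays where left, so several grasps may share the turn. Turn it past 0.95 before lifting; the cap is held fast below about 0.8.
- liner: Sprung seal in the neck under the plug, hidden, 12 mm in diameter; origin at its top, where the plug rests. It carries the whole push on the cap (6 N already at the start) and must never carry more than 25 N.
- neck (a point): Centre of the rim of the bottle's neck (36 mm in diameter), 134 mm above the bench, under the cap; z up. The locked cap's middle is 6 mm above it, on the same axis, with about 1.5 mm of play sideways. The bottle (white, square, 84 mm wide, sloping shoulder 90 to 113 mm high) and its blue holder plate (130 mm square) are fixed.
- tray_in (a point): Centre of the inner floor of the shallow blue tray with a black mat, 4 mm above the bench, z up. The tray is 150 mm square outside with walls 4 mm thick and 16 mm high; fixed to the bench. x and y run along its sides. The standing cap's middle is 18 mm above the floor.
- tape_roll: Bystander: roll of blue tape lying flat, 68 mm in diameter, 24 mm tall, origin under its centre.
- glue_bottle: Bystander: small red bottle with a black cap, standing, 32 mm in diameter, 85 mm tall, origin under its centre.
- caliper: Bystander: steel caliper lying flat, 170 mm long along its y, 12 mm tall, origin under its beam's centre.
- steel_blocks: Bystander: row of three machined steel blocks, 50 by 45 mm, 30 mm tall, origin under its centre.
Mind the look-alikes: they are no part of the job. Leave any black or yellow look-alike of the cap alone.

How it is judged:
On the way, in this order (a step that is already met when the one before it is completed fails the run):
1. the lock in the neck has been turned open under the pushed cap (value of joint lock_ring above 0.7 rad), for 0.1 s.
2. the cap has been lifted clear of the neck (value of joint lock_ring above 0.7 rad and z of cap_mid in the frame of neck above 0.03 m), for 0.1 s.
At the end, for the whole second after the job is handed in: The cap stands upright (axis within 0.12 rad of vertical, top up) on the tray's floor, its middle 14 to 22 mm above the floor and within 55 mm of the tray's centre along each side, at rest and let go; the lock in the neck stays open (above 0.7 rad) (x of cap_mid in the frame of tray_in between -0.055 and 0.055 m and y of cap_mid in the frame of tray_in between -0.055 and 0.055 m and z of cap_mid in the frame of tray_in between 0.014 and 0.022 m and angle between cap_mid's own z axis and vertical below 0.12 rad and linear speed of cap below 0.02 m/s and value of joint lock_ring above 0.7 rad); the robot touches nothing.
It fails at once if the cap is pushed down on the bottle's seal with more than 25 N (contact force between cap and liner above 25 N).
It fails at once if the robot touches the bottle below the cap with more than 25 N (contact force between the arm and bottle above 25 N).
It fails at once if the cap is put down hard on the tray (more than 40 N) (contact force between cap and tray above 40 N).
It fails at once if a bystander is moved by more than 15 mm (distance of any of tape_roll, glue_bottle, caliper, steel_blocks from where it was at the start of the episode above 0.015 m).
It also fails if it takes over 72 s, if anything falls off the work surface, if the arm or the gripper's body presses on something with over 40 N, if the wrist force passes 120 N, or if a joint passes its speed limit or range.

## Working session

There is one attempt and no reset: what is moved stays moved. The work goes in short steps, Python scripts to look and compute and a tool call to move; the robot and the scene stay as the last step left them, time stands still between calls to the robot, and variables do not carry over. Pictures are saved under pics/ and viewed, and the job is handed in when it is done.

Besides the shell and the picture viewer there is one more tool, called after "Emit:" as name(argument=value, ...), one argument or row to a line, values as JSON. arm_command: Moves the arm, as the interface text tells. Its arguments: {"type":"object","properties":{"series":{"type":"string"}},"required":["series"]}

```bash
mkdir -p pics; ls; python3 - <<'E'
from bench import robot
import cv2,numpy as np
o=robot.get_obs()
for k,v in o.items(): print(k,np.round(v,4))
print(robot.tcp_to_grasp)
for n in ("side","top","wrist"):
    im=robot.snapshot(n); cv2.imwrite(f"pics/a_{n}.png",im)
    p=robot.camera_params(n); print(n,p["fx"],p["fy"],p["cx"],p["cy"],{k:v for k,v in p.items() if k not in("fx","fy","cx","cy")})
    T=np.array(p["extrinsics"])
    for t in ("cap_mid","tray_in"):
        try:
            for d in robot.spot_in(n,t)[:4]:
                print(n,t,round(d["score"],2),np.round((T@np.r_[d["centre"],1])[:3],4))
        except Exception as e: print(n,t,e)
E
```

```text
pics
time 0.0
joint_positions [ 1.1559  0.088   1.3722 -0.      1.6836 -0.1031]
qvel [ 0.0002  0.0001  0.0003  0.0007 -0.0012  0.0006]
joint_torque [ 3.00000e-04 -3.40164e+01 -3.02432e+01  7.17000e-02  3.27000e-02
 -2.00000e-04]
tool_pos [0.1685 0.523  0.2043]
ee_rot [-1.5706  0.0022  1.259 ]
wrist_force [-0.1792  0.3299 -1.0507]
wrist_torque [-0.0023 -0.0459  0.0095]
width 0.0941
0.0188
side 424.54668893320445 424.54668893320445 257.00898291818436 192.96892264062612 {'extrinsics': array([[-0.82159756,  0.40083654, -0.40534865,  0.21533534],
       [-0.56990969, -0.59428917,  0.56747099,  0.51989289],
       [-0.01343121,  0.6972449 ,  0.71670716,  0.72423636],
       [ 0.        ,  0.        ,  0.        ,  1.        ]])}
side cap_mid 0.89 [0.5812 0.2716 0.0345]
side cap_mid 0.81 [0.5503 0.1499 0.1616]
side cap_mid 0.61 [0.5845 0.0224 0.0323]
side cap_mid 0.59 [0.4219 0.2125 0.0317]
side tray_in 0.67 [ 0.5034 -0.1759  0.0073]
top 360.57950887814746 360.57950887814746 249.24985907693508 196.6866689523784 {'extrinsics': array([[ 2.17512865e-02,  9.80981354e-01, -1.92879403e-01,
      
[... 163 characters left out ...]

         9.40109695e-01],
       [ 0.00000000e+00,  0.00000000e+00,  0.00000000e+00,
         1.00000000e+00]])}
top cap_mid 0.9 [0.5842 0.2648 0.0413]
top cap_mid 0.77 [0.4289 0.2036 0.0379]
top cap_mid 0.68 [0.5517 0.1388 0.1549]
top cap_mid 0.52 [0.5883 0.0195 0.0337]
top tray_in 0.91 [ 0.5026 -0.1801  0.0048]
wrist 279.29944161421247 279.29944161421247 254.65401275811263 190.93563845305374 {'extrinsics': array([[ 0.30651491, -0.91656808, -0.25681037,  0.09451554],
       [ 0.95186423,  0.29464942,  0.08447608,  0.5474742 ],
       [-0.00175906, -0.27034178,  0.96276281,  0.38439921],
       [ 0.        ,  0.        ,  0.        ,  1.        ]])}
wrist cap_mid 0.65 [0.4176 0.2316 0.0177]
```

View pictures.

View pics/a_side.png

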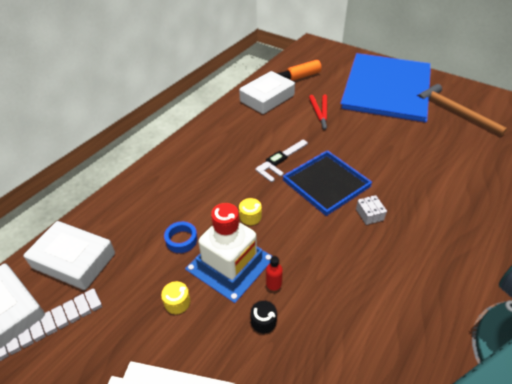

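View pics/a_top.png

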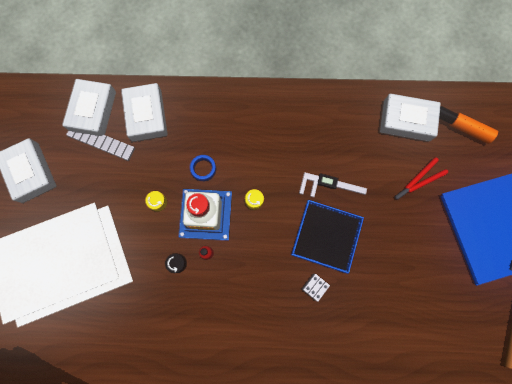

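View pics/a_wrist.png

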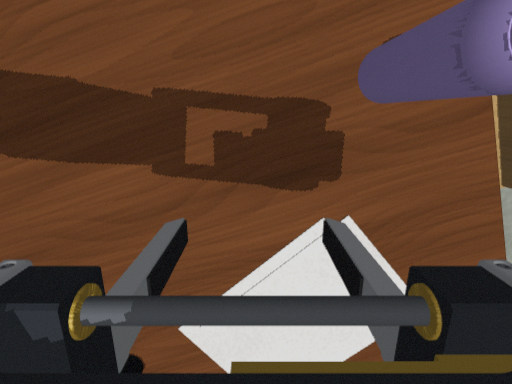

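```bash
cat > h.py <<'E'
import numpy as np, cv2
from scipy.optimize import least_squares
def proj(p,X):
    T=np.linalg.inv(np.array(p["extrinsics"])); c=(T[:3,:3]@np.atleast_2d(X).T).T+T[:3,3]
    return np.c_[p["cx"]+p["fx"]*c[:,0]/-c[:,2], p["cy"]+p["fy"]*-c[:,1]/-c[:,2]]
def redmask(im,c,r=28):
    h=cv2.cvtColor(im,cv2.COLOR_BGR2HSV)
    m=(((h[...,0]<8)|(h[...,0]>172))&(h[...,1]>150)&(h[...,2]>60)).astype(np.uint8)
    w=np.zeros_like(m); cv2.circle(w,(int(c[0]),int(c[1])),r,1,-1); m*=w
    n,l,s,_=cv2.connectedComponentsWithStats(m); k=1+np.argmax(s[1:,4]); m=(l==k).astype(np.uint8)
    cs,_=cv2.findContours(m,cv2.RETR_EXTERNAL,cv2.CHAIN_APPROX_NONE)
    return cv2.convexHull(max(cs,key=len))[:,0].astype(np.float32)
def cyl(x,y,z0,z1,r):
    a=np.linspace(0,2*np.pi,60,endpoint=False)
    return np.vstack([np.c_[x+r*np.cos(a),y+r*np.sin(a),0*a+z] for z in (z0,z1)])
def cen(h):
    M=cv2.moments(np.float32(h).reshape(-1,1,2)); return np.array([M["m10"]/M["m00"],M["m01"]/M["m00"]])
E
python3 - <<'E'
from bench import robot
from h import *
P={n:robot.camera_params(n) for n in("side","top")}
H={}
for n,c in(("side",(225,218)),("top",(198,205))):
    hh=redmask(cv2.imread(f"pics/a_{n}.png"),c); H[n]=hh; print(n,cen(hh),cv2.contourArea(hh))
def f(v,ns=("side","top"),z=None):
    zz=.14 if len(v)<3 else v[2]
    return np.concatenate([cen(cv2.convexHull(np.float32(proj(P[n],cyl(v[0],v[1],zz-.018,zz+.018,.024)))))-cen(H[n]) for n in ns])
for v0,ns in(([.55,.145],("side",)),([.55,.145],("top",)),([.55,.145],("side","top")),([.55,.145,.14],("side","top"))):
    r=least_squares(f,v0,kwargs=dict(ns=ns),diff_step=1e-3); print(ns,np.round(r.x,4),np.round(r.fun,2))
im=cv2.imread("pics/a_top.png")
h=cv2.cvtColor(im,cv2.COLOR_BGR2HSV); m=cv2.inRange(h,(105,120,60),(130,255,255)); w=np.zeros_like(m); w[190:280,285:370]=1; m*=w
pts=cv2.findNonZero(m); rc=cv2.minAreaRect(pts); print(rc)
g=least_squares(lambda v: cen(proj(P["top"],np.array([[v[0]+dx,v[1]+dy,.016] for dx,dy in((.075,.0),(0,.075),(-.075,0),(0,-.075))])))-np.array(rc[0]),[.5,-.18]); print("tray",g.x)
E
```

```text
side [224.86145125 217.54421769] 735.0
top [197.33473586 204.39597943] 356.5
('side',) [0.5586 0.1413] [-0.  0.]
('top',) [0.5555 0.1441] [ 0. -0.]
('side', 'top') [0.557  0.1429] [ 0.18  0.92  0.59 -0.64]
('side', 'top') [0.5556 0.1439 0.1442] [ 0.3   0.07 -0.17 -0.35]
((327.86334228515625, 236.30624389648438), (60.644805908203125, 59.48015594482422), 16.927513122558594)
tray [ 0.50259283 -0.17818366]
```

```bash
cat >> h.py <<'E'
from scipy.spatial.transform import Rotation as Ro
def Rt(o): return Ro.from_euler("xyz",o["ee_rot"])
def plan(o,tgt,yaw,n=None,w=.094,mx=.045,ma=.14):
    """rows for the tool; tgt TCP, yaw, pointing down"""
    p=np.array(o["tool_pos"]);R=Rt(o);Rg=Ro.from_euler("xyz",[-np.pi/2,0,yaw])
    rv=(R.inv()*Rg).as_rotvec(); d=np.array(tgt)-p
    n=n or int(max(1,np.ceil(np.linalg.norm(d)/mx),np.ceil(np.linalg.norm(rv)/ma)))
    rows=[]
    for i in range(n):
        Ri=R*Ro.from_rotvec(rv*i/n); s=Ri.inv().apply(d/n)
        rows.append(" ".join(f"{x:.4f}" for x in [*(rv/n),*s])+f" {w:g}")
    print(n,"; ".join(rows))
def st(o):
    print("t",round(o["time"],2),"p",np.round(o["tool_pos"],4),"rot",np.round(o["ee_rot"],4),"F",np.round(o["wrist_force"],2),"M",np.round(o["wrist_torque"],3),"w",round(o["width"],4),"q6",np.round(o["joint_positions"][5],3))
E
python3 - <<'E'
from bench import robot
from h import *
o=robot.get_obs(); st(o); plan(o,[.557,.143,.25],-.2,n=12)
E
```

```text
t 0.45 p [0.1687 0.5235 0.2054] rot [-1.5708e+00  1.0000e-04  1.2590e+00] F [-0.45 -0.9   0.07] M [ 0.008 -0.007  0.009] w 0.0938 q6 -0.103
12 0.0000 0.1216 -0.0000 -0.0203 -0.0037 -0.0405 0.094; 0.0000 0.1216 -0.0000 -0.0152 -0.0037 -0.0427 0.094; 0.0000 0.1216 -0.0000 -0.0099 -0.0037 -0.0442 0.094; 0.0000 0.1216 -0.0000 -0.0045 -0.0037 -0.0451 0.094; 0.0000 0.1216 -0.0000 0.0010 -0.0037 -0.0453 0.094; 0.0000 0.1216 -0.0000 0.0065 -0.0037 -0.0448 0.094; 0.0000 0.1216 -0.0000 0.0119 -0.0037 -0.0437 0.094; 0.0000 0.1216 -0.0000 0.0171 -0.0037 -0.0419 0.094; 0.0000 0.1216 -0.0000 0.0221 -0.0037 -0.0396 0.094; 0.0000 0.1216 -0.0000 0.0267 -0.0037 -0.0366 0.094; 0.0000 0.1216 -0.0000 0.0310 -0.0037 -0.0331 0.094; 0.0000 0.1216 -0.0000 0.0347 -0.0037 -0.0291 0.094
```

Emit:
arm_command(
  series="0 0.12 0 -0.020 -0.004 -0.040 0.094; 0 0.12 0 -0.015 -0.004 -0.043 0.094; 0 0.12 0 -0.010 -0.004 -0.044 0.094; 0 0.12 0 -0.005 -0.004 -0.045 0.094; 0 0.12 0 0.001 -0.004 -0.045 0.094; 0 0.12 0 0.006 -0.004 -0.045 0.094; 0 0.12 0 0.012 -0.004 -0.044 0.094; 0 0.12 0 0.017 -0.004 -0.042 0.094; 0 0.12 0 0.022 -0.004 -0.040 0.094; 0 0.12 0 0.027 -0.004 -0.037 0.094; 0 0.12 0 0.031 -0.004 -0.033 0.094; 0 0.12 0 0.035 -0.004 -0.029 0.094",
)

```text
time: 1.65
tool_pos: [0.5616, 0.1265, 0.2553]
ee_rot: [-1.567, -0.002, -0.227]
wrist_force: [0.1, 1.1, 0.2]
width: 0.0942
```

```bash
python3 - <<'E'
from bench import robot
from h import *
o=robot.get_obs(); st(o); plan(o,[.557,.143,.25],-.2)
E
```

```text
t 1.65 p [0.5616 0.1265 0.2553] rot [-1.5669 -0.0024 -0.2272] F [0.08 1.14 0.2 ] M [-0.065  0.058  0.023] w 0.0942 q6 0.349
1 -0.0039 -0.0272 0.0024 -0.0082 0.0053 0.0150 0.094
```

Emit:
arm_command(
  series="-0.004 -0.027 0.002 -0.008 0.005 0.015 0.094; 0 0 0 0 0 0 0.094",
)

```text
time: 1.85
tool_pos: [0.5611, 0.1372, 0.2492]
ee_rot: [-1.573, -0.001, -0.211]
wrist_force: [-0.5, 0.3, 0.1]
width: 0.094
```

```bash
python3 - <<'E'
from bench import robot
from h import *
o=robot.get_obs(); st(o)
p=robot.camera_params("wrist"); im=robot.snapshot("wrist"); cv2.imwrite("pics/b_w.png",im)
print(proj(p,[.557,.143,.158]),proj(p,o["tool_pos"]))
for d in robot.spot_in("wrist","cap_mid")[:3]: print(d["score"],np.array(p["extrinsics"])@np.r_[d["centre"],1])
E
```

```text
t 1.85 p [0.5611 0.1372 0.2492] rot [-1.5728e+00 -9.0000e-04 -2.1100e-01] F [-0.48  0.33  0.1 ] M [-0.017  0.066  0.036] w 0.094 q6 0.353
[[248.55979794 188.49107845]] [[253.38341453 230.14607014]]
0.81 [0.58904159 0.26929207 0.03242365 1.        ]
0.76 [0.55679935 0.14294706 0.15859321 1.        ]
0.68 [0.43612536 0.21274008 0.03517468 1.        ]
```

View pics/b_w.png

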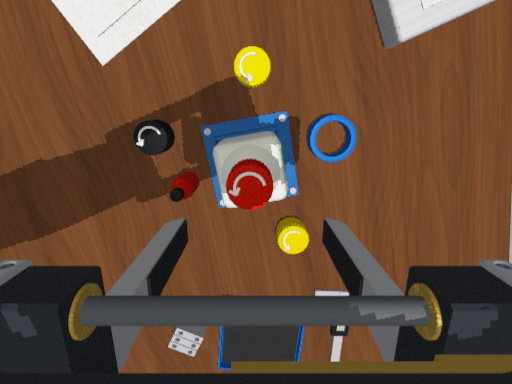

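The wrist view shows the red cap at about (249,184), a black look-alike at (153,137), yellow ones at (252,66) and (292,236), and the tray at the bottom. I'll fit the cap outline in this view.

```bash
python3 - <<'E'
from bench import robot
from h import *
o=robot.get_obs(); st(o)
p=robot.camera_params("wrist")
hh=redmask(cv2.imread("pics/b_w.png"),(249,184),45); print(cen(hh),cv2.contourArea(hh))
def f(v): return cen(cv2.convexHull(np.float32(proj(p,cyl(v[0],v[1],.122,.158,.024)))))-cen(hh)
r=least_squares(f,[.55,.145],diff_step=1e-3); print(r.x, cv2.contourArea(cv2.convexHull(np.float32(proj(p,cyl(*r.x,.122,.158,.024))))))
plan(o,[.5565,.1435,.190],-.2)
E
```

```text
t 1.95 p [0.561  0.1368 0.2499] rot [-1.5739 -0.0028 -0.2109] F [ 0.28  1.47 -0.04] M [-0.105  0.113 -0.016] w 0.0934 q6 0.353
[249.48450036 184.58971554] 1828.0
[0.55791681 0.14293879] 1946.0010834094137
2 0.0015 -0.0055 0.0014 -0.0030 0.0299 0.0029 0.094; 0.0015 -0.0055 0.0014 -0.0029 0.0299 0.0029 0.094
```

Emit:
arm_command(
  series="0.002 -0.005 0.001 -0.002 0.030 0.003 0.094; 0.001 -0.005 0.001 -0.002 0.030 0.003 0.094; 0 0 0 0 0 0 0.094",
)

```text
time: 2.25
tool_pos: [0.5573, 0.1462, 0.1912]
ee_rot: [-1.569, -0.006, -0.195]
wrist_force: [-1.1, -0.3, -0.5]
width: 0.0939
```

```bash
python3 - <<'E'
from bench import robot
from h import *
o=robot.get_obs(); st(o)
plan(o,[.557,.143,.127],-.2,mx=.02)
E
```

```text
t 2.25 p [0.5573 0.1462 0.1912] rot [-1.5694 -0.0058 -0.1948] F [-1.13 -0.31 -0.48] M [-0.058  0.081  0.049] w 0.0939 q6 0.353
4 -0.0003 0.0013 0.0015 -0.0000 0.0160 -0.0008 0.094; -0.0003 0.0013 0.0015 0.0000 0.0160 -0.0008 0.094; -0.0003 0.0013 0.0015 0.0000 0.0160 -0.0008 0.094; -0.0003 0.0013 0.0015 0.0001 0.0160 -0.0008 0.094
```

Emit:
arm_command(
  series="0 0 0.002 0 0.016 -0.001 0.094; 0 0 0.002 0 0.016 -0.001 0.094; 0 0 0 0 0.016 -0.001 0.094; 0 0 0 0 0.014 0 0.094; 0 0 0 0 0 0 0.094",
)

```text
time: 2.75
tool_pos: [0.5575, 0.1464, 0.1333]
ee_rot: [-1.567, -0.011, -0.188]
wrist_force: [-0.1, 0.0, 0.2]
width: 0.0938
```

```bash
python3 - <<'E'
from bench import robot
from h import *
o=robot.get_obs(); st(o)
plan(o,[.557,.143,.127],-.2,mx=.02)
robot.snapshot
for n in("side","wrist"):cv2.imwrite(f"pics/c_{n}.png",robot.snapshot(n))
o=robot.get_obs(); st(o)
E
```

```text
t 2.75 p [0.5575 0.1464 0.1333] rot [-1.5669 -0.0105 -0.1882] F [-0.05  0.01  0.22] M [-0.012  0.053 -0.022] w 0.0938 q6 0.347
1 -0.0039 0.0118 0.0105 0.0001 0.0062 -0.0035 0.094
t 2.85 p [0.5588 0.1465 0.1355] rot [-1.5656 -0.0141 -0.1884] F [-0.09 -0.32 -0.43] M [-0.051  0.069 -0.033] w 0.0943 q6 0.347
```

View pics/c_side.png

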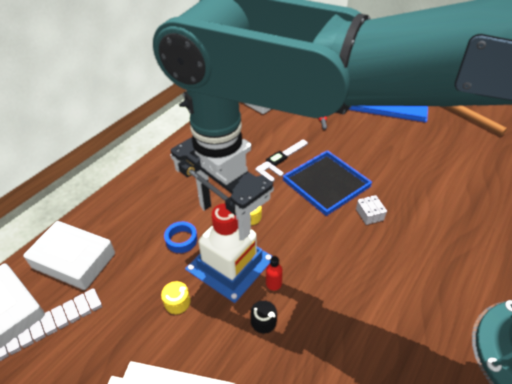

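View pics/c_wrist.png

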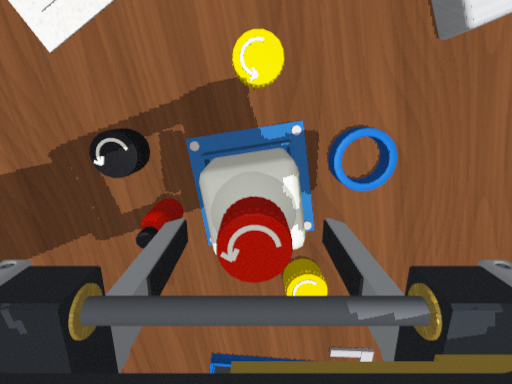

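The cap stands between the open fingers in both views (wrist about (255,239)). Next I'll correct the offset and tilt.

Emit:
arm_command(
  series="-0.005 0.012 0.012 -0.001 0.006 -0.003 0.094; 0 0 0 0 0 0 0.094",
)

```text
time: 3.05
tool_pos: [0.5584, 0.1438, 0.1313]
ee_rot: [-1.57, -0.005, -0.201]
wrist_force: [1.1, 0.2, 0.5]
width: 0.0937
```

```bash
python3 - <<'E'
from bench import robot
from h import *
o=robot.get_obs(); st(o)
p=robot.camera_params("wrist");cv2.imwrite("pics/d_w.png",robot.snapshot("wrist"))
hh=redmask(cv2.imread("pics/d_w.png"),(255,242),55); print(cen(hh),cv2.contourArea(hh))
def f(v): return cen(cv2.convexHull(np.float32(proj(p,cyl(v[0],v[1],.122,.158,.024)))))-cen(hh)
r=least_squares(f,[.55,.145],diff_step=1e-3); print(r.x, cv2.contourArea(cv2.convexHull(np.float32(proj(p,cyl(*r.x,.122,.158,.024))))))
plan(o,[.557,.143,.127],-.2,mx=.02)
E
```

```text
t 3.05 p [0.5584 0.1438 0.1313] rot [-1.5697 -0.0048 -0.2012] F [1.06 0.18 0.5 ] M [-0.087  0.102 -0.002] w 0.0937 q6 0.355
[252.65754927 239.10843751] 5319.5
[0.55796413 0.14401963] 5582.487993534422
1 -0.0011 -0.0012 0.0048 -0.0012 0.0043 -0.0011 0.094
```

Emit:
arm_command(
  series="-0.001 0 0.005 -0.001 0.005 0 0.094; 0 0 0 0 0 0 0.04; 0 0 0 0 0 0 0.04; 0 0 0 0 0 0 0.04; 0 0 0 0 0 0 0.04",
)

```text
time: 3.6
tool_pos: [0.5586, 0.1442, 0.1279]
ee_rot: [-1.569, -0.003, -0.201]
wrist_force: [-0.3, -0.7, 0.1]
width: 0.0656
```

```bash
python3 - <<'E'
from bench import robot
from h import *
o=robot.get_obs(); st(o)
E
```

```text
t 3.6 p [0.5586 0.1442 0.1279] rot [-1.5692 -0.0027 -0.2013] F [-0.3  -0.7   0.11] M [-0.072  0.066  0.014] w 0.0656 q6 0.355
```

Emit:
arm_command(
  series="0 0 0 0 0 0 0.03; 0 0 0 0 0 0 0.03; 0 0 0 0 0 0 0.03; 0 0 0 0 0 0 0.03; 0 0 0 0 0 0 0.03",
)

```text
time: 4.1
tool_pos: [0.5578, 0.1444, 0.128]
ee_rot: [-1.569, -0.001, -0.201]
wrist_force: [-0.0, 0.2, 0.8]
width: 0.0472
```

```bash
python3 - <<'E'
from bench import robot
from h import *
o=robot.get_obs(); st(o)
E
```

```text
t 4.1 p [0.5578 0.1444 0.128 ] rot [-1.5694e+00 -1.2000e-03 -2.0090e-01] F [-0.02  0.18  0.82] M [-0.062  0.217  0.003] w 0.0472 q6 0.355
```

Emit:
arm_command(
  series="0 0 0 0 0 0 0.03; 0 0 0 0 0.001 0 0.03; 0 0 0 0 0.001 0 0.03",
)

```text
time: 4.4
tool_pos: [0.5579, 0.1444, 0.1274]
ee_rot: [-1.569, -0.002, -0.201]
wrist_force: [-3.1, -1.5, 3.8]
width: 0.0474
```

```bash
python3 - <<'E'
from bench import robot
from h import *
o=robot.get_obs(); st(o)
E
```

```text
t 4.4 p [0.5579 0.1444 0.1274] rot [-1.5691 -0.002  -0.2009] F [-3.07 -1.51  3.84] M [-0.109  0.578 -0.027] w 0.0474 q6 0.355
```

Emit:
arm_command(
  series="0 0 0 0 0.0015 0 0.03; 0 0 0 0 0.0015 0 0.03; 0 0 0 0 0.0015 0 0.03",
)

```text
time: 4.7
tool_pos: [0.5579, 0.1445, 0.1254]
ee_rot: [-1.569, -0.004, -0.201]
wrist_force: [-3.9, -0.1, 8.7]
width: 0.0471
```

```bash
python3 - <<'E'
from bench import robot
from h import *
o=robot.get_obs(); st(o)
E
```

```text
t 4.7 p [0.5579 0.1445 0.1254] rot [-1.5686 -0.0036 -0.2008] F [-3.86 -0.07  8.67] M [-0.147  0.806 -0.014] w 0.0471 q6 0.355
```

Emit:
arm_command(
  series="0 -0.06 0 -0.0007 0.001 0 0.03; 0 -0.06 0 0 0.001 0 0.03; 0 -0.06 0 0 0.001 0 0.03",
)

```text
time: 5.0
tool_pos: [0.5584, 0.1447, 0.1258]
ee_rot: [-1.569, -0.009, -0.015]
wrist_force: [-3.7, -0.2, 5.6]
width: 0.0471
```

```bash
python3 - <<'E'
from bench import robot
from h import *
o=robot.get_obs(); st(o)
E
```

```text
t 5.0 p [0.5584 0.1447 0.1258] rot [-1.5686 -0.0088 -0.0146] F [-3.74 -0.19  5.56] M [-0.145  0.821  0.015] w 0.0471 q6 0.169
```

Emit:
arm_command(
  series="0 -0.06 0.006 -0.001 0.0018 0 0.03; 0 -0.06 0.003 -0.0005 0.0018 0 0.03; 0 -0.06 0 0 0.0018 0 0.03",
)

```text
time: 5.3
tool_pos: [0.5585, 0.1447, 0.1252]
ee_rot: [-1.57, -0.006, 0.173]
wrist_force: [-5.4, -0.6, 9.5]
width: 0.0475
```

```bash
python3 - <<'E'
from bench import robot
from h import *
o=robot.get_obs(); st(o)
E
```

```text
t 5.3 p [0.5585 0.1447 0.1252] rot [-1.5696 -0.0062  0.1728] F [-5.35 -0.65  9.55] M [-0.154  1.096 -0.055] w 0.0475 q6 -0.018
```

Emit:
arm_command(
  series="0 -0.06 0.005 -0.001 0.0015 0 0.03; 0 -0.06 0.002 -0.001 0.0015 0 0.03; 0 -0.06 0 0 0.0015 0 0.03; 0 -0.06 0 0 0.0015 0 0.03",
)

```text
time: 5.7
tool_pos: [0.5585, 0.1447, 0.1248]
ee_rot: [-1.572, -0.007, 0.423]
wrist_force: [-3.7, -1.2, 7.5]
width: 0.0474
```

```bash
python3 - <<'E'
from bench import robot
from h import *
o=robot.get_obs(); st(o)
E
```

```text
t 5.7 p [0.5585 0.1447 0.1248] rot [-1.5717 -0.0073  0.4226] F [-3.72 -1.22  7.52] M [-0.293  0.782 -0.047] w 0.0474 q6 -0.268
```

Emit:
arm_command(
  series="0 -0.06 0.005 -0.001 0.0018 0 0.03; 0 -0.06 0.002 -0.001 0.0018 0 0.03; 0 -0.06 0 0 0.0018 0 0.03; 0 -0.06 0 0 0.0018 0 0.03",
)

```text
time: 6.1
tool_pos: [0.5585, 0.1448, 0.1253]
ee_rot: [-1.575, -0.008, 0.673]
wrist_force: [-5.4, 0.5, 9.5]
width: 0.047
```

```bash
python3 - <<'E'
from bench import robot
from h import *
o=robot.get_obs(); st(o)
E
```

```text
t 6.1 p [0.5585 0.1448 0.1253] rot [-1.5755 -0.0081  0.6727] F [-5.4   0.53  9.53] M [-0.21   1.03  -0.099] w 0.047 q6 -0.517
```

```bash
python3 - <<'E'
from bench import robot
from h import *
im=robot.snapshot("wrist");s=robot.snapshot("side")
cv2.imwrite("pics/e.png",np.hstack([cv2.resize(im[150:380,130:400],None,fx=1.4,fy=1.4),cv2.resize(s[150:314,150:350],(393,322))]))
o=robot.get_obs(); st(o)
E
```

```text
t 6.2 p [0.5585 0.1447 0.1253] rot [-1.5757 -0.0081  0.6713] F [-5.88 -0.07  9.25] M [-0.175  0.906 -0.013] w 0.0471 q6 -0.516
```

View pics/e.png

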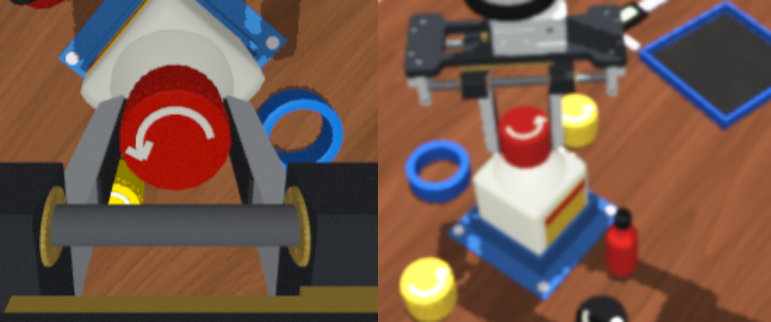

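The arrow keeps its place relative to the fingers, with its head at lower left of the cap, so the cap turns with them and isn't slipping. It hasn't dropped in yet, so I'll turn further.

Emit:
arm_command(
  series="0.004 -0.06 0.006 -0.001 0.0018 0 0.03; 0 -0.06 0.002 -0.001 0.0018 0 0.03; 0 -0.06 0 0 0.0018 0 0.03",
)

```text
time: 6.5
tool_pos: [0.5585, 0.1448, 0.1254]
ee_rot: [-1.575, -0.007, 0.858]
wrist_force: [-5.8, -1.1, 9.8]
width: 0.0468
```

```bash
python3 - <<'E'
from bench import robot
from h import *
o=robot.get_obs(); st(o)
E
```

```text
t 6.5 p [0.5585 0.1448 0.1254] rot [-1.575  -0.0067  0.858 ] F [-5.77 -1.06  9.79] M [-0.324  1.102 -0.076] w 0.0468 q6 -0.703
```

Emit:
arm_command(
  series="0.003 0 0.006 -0.001 0.0018 0.001 0.03; 0 0 0 -0.001 0.0018 0.001 0.03; 0 0 0 -0.001 0.0018 0.001 0.03",
)

```text
time: 6.8
tool_pos: [0.5584, 0.1447, 0.1254]
ee_rot: [-1.581, -0.01, 0.859]
wrist_force: [-1.7, -0.2, 7.9]
width: 0.0465
```

```bash
python3 - <<'E'
from bench import robot
from h import *
o=robot.get_obs(); st(o)
E
```

```text
t 6.8 p [0.5584 0.1447 0.1254] rot [-1.5809 -0.01    0.859 ] F [-1.75 -0.21  7.94] M [-0.087  0.27  -0.027] w 0.0465 q6 -0.703
```

```bash
python3 - <<'E'
from bench import robot
from h import *
o=robot.get_obs(); plan(o,o["tool_pos"],o["ee_rot"][2]+.06)
E
```

```text
1 0.0104 -0.0600 0.0097 0.0000 0.0000 0.0000 0.094
```

Emit:
arm_command(
  series="0.006 0 0.010 -0.001 0.0026 0.001 0.03; 0 0 0 -0.001 0.0026 0.001 0.03; 0 -0.04 0 -0.001 0.0026 0.001 0.03",
)

```text
time: 7.1
tool_pos: [0.5584, 0.1447, 0.1253]
ee_rot: [-1.585, -0.01, 0.9]
wrist_force: [-2.9, -0.8, 9.3]
width: 0.0471
```

```bash
python3 - <<'E'
from bench import robot
from h import *
o=robot.get_obs(); st(o);plan(o,o["tool_pos"],o["ee_rot"][2]+.06)
E
```

```text
t 7.1 p [0.5584 0.1447 0.1253] rot [-1.5849 -0.0097  0.8996] F [-2.92 -0.81  9.35] M [-0.094  0.553 -0.115] w 0.0471 q6 -0.742
1 0.0144 -0.0601 0.0092 0.0000 0.0000 0.0000 0.094
```

Emit:
arm_command(
  series="0.010 -0.04 0.008 -0.001 0.0034 0.0013 0.03; 0.005 -0.04 0.004 -0.001 0.0034 0.0013 0.03; 0.005 -0.04 0.004 -0.001 0.0034 0.0013 0.03",
)

```text
time: 7.4
tool_pos: [0.5584, 0.1447, 0.1253]
ee_rot: [-1.578, -0.003, 1.024]
wrist_force: [-3.2, 0.4, 11.9]
width: 0.047
```

```bash
python3 - <<'E'
from bench import robot
from h import *
o=robot.get_obs(); st(o);plan(o,o["tool_pos"],o["ee_rot"][2]+.06)
E
```

```text
t 7.4 p [0.5584 0.1447 0.1253] rot [-1.5783 -0.0032  1.0235] F [-3.2   0.36 11.92] M [-0.201  0.533 -0.135] w 0.047 q6 -0.867
1 0.0076 -0.0600 0.0030 0.0000 0.0000 0.0000 0.094
```

Emit:
arm_command(
  series="0.007 0 0.003 0 -0.001 0 0.03; 0 0 0 0 -0.0015 0 0.03; 0 0.1 0 0 -0.001 0 0.03; 0 0.1 0 0 0 0 0.03; 0 0.1 0 0 0 0 0.03",
)

```text
time: 7.9
tool_pos: [0.5585, 0.1447, 0.1275]
ee_rot: [-1.571, -0.0, 0.712]
wrist_force: [-1.1, -0.5, 3.9]
width: 0.0468
```

```bash
python3 - <<'E'
from bench import robot
from h import *
o=robot.get_obs(); st(o);plan(o,[.5575,.1445,.128],0.1,ma=.12)
E
```

```text
t 7.9 p [0.5585 0.1447 0.1275] rot [-1.571e+00 -1.000e-04  7.123e-01] F [-1.08 -0.49  3.93] M [-0.05   0.494  0.087] w 0.0468 q6 -0.557
6 0.0000 0.1021 0.0000 -0.0001 -0.0001 0.0001 0.094; 0.0000 0.1021 0.0000 -0.0001 -0.0001 0.0001 0.094; 0.0000 0.1021 0.0000 -0.0002 -0.0001 0.0001 0.094; 0.0000 0.1021 0.0000 -0.0002 -0.0001 0.0000 0.094; 0.0000 0.1021 0.0000 -0.0002 -0.0001 0.0000 0.094; 0.0000 0.1021 0.0000 -0.0002 -0.0001 0.0000 0.094
```

Emit:
arm_command(
  series="0 0.1 0 0 -0.0005 0 0.03; 0 0.1 0 0 0 0 0.03; 0 0.1 0 0 0 0 0.03; 0 0.1 0 0 0 0 0.03; 0 0.1 0 0 0 0 0.03; 0 0.1 0 0 0 0 0.03; 0 0 0 0 0 0 0.03",
)

```text
time: 8.6
tool_pos: [0.5586, 0.1447, 0.1275]
ee_rot: [-1.571, -0.0, 0.086]
wrist_force: [-1.8, -0.1, 4.4]
width: 0.0473
```

```bash
python3 - <<'E'
from bench import robot
from h import *
o=robot.get_obs(); st(o);plan(o,[.5575,.1445,.128],0.1,ma=.12)
E
```

```text
t 8.6 p [0.5586 0.1447 0.1275] rot [-1.5713e+00 -3.0000e-04  8.5600e-02] F [-1.77 -0.13  4.44] M [-0.061  0.453 -0.083] w 0.0473 q6 0.07
1 0.0005 -0.0144 0.0003 -0.0011 -0.0005 -0.0001 0.094
```

Emit:
arm_command(
  series="0 0 0.003 -0.001 0.002 0 0.03; 0 0 0.003 -0.0015 0.003 0 0.03; 0 0 0.003 -0.0015 0.0034 0 0.03",
)

```text
time: 8.9
tool_pos: [0.5587, 0.1448, 0.125]
ee_rot: [-1.571, -0.004, 0.092]
wrist_force: [-5.1, -0.4, 16.8]
width: 0.0472
```

```bash
python3 - <<'E'
from bench import robot
from h import *
o=robot.get_obs(); st(o)
E
```

```text
t 8.9 p [0.5587 0.1448 0.125 ] rot [-1.571  -0.0036  0.092 ] F [-5.15 -0.44 16.81] M [-0.229  1.01  -0.061] w 0.0472 q6 0.064
```

Emit:
arm_command(
  series="0 -0.03 0.004 -0.0018 0.0024 0 0.03; 0 -0.03 0.002 -0.0018 0.0024 0 0.03; 0 -0.03 0.002 -0.0018 0.0026 0 0.03; 0 -0.03 0.002 -0.0018 0.0026 0 0.03",
)

```text
time: 9.3
tool_pos: [0.5586, 0.1447, 0.1248]
ee_rot: [-1.572, -0.016, 0.225]
wrist_force: [-1.8, -0.2, 8.3]
width: 0.0473
```

```bash
python3 - <<'E'
from bench import robot
from h import *
o=robot.get_obs(); st(o)
E
```

```text
t 9.3 p [0.5586 0.1447 0.1248] rot [-1.5723 -0.0156  0.2248] F [-1.75 -0.17  8.27] M [ 0.011  0.315 -0.033] w 0.0473 q6 -0.069
```

Emit:
arm_command(
  series="0 -0.03 0.012 -0.001 0.003 0 0.03; 0 -0.03 0.005 -0.001 0.003 0 0.03; 0 -0.03 0.005 -0.001 0.003 0 0.03",
)

```text
time: 9.6
tool_pos: [0.5585, 0.1447, 0.1218]
ee_rot: [-1.574, -0.003, 0.325]
wrist_force: [-3.3, -0.2, 11.2]
width: 0.0472
```

```bash
python3 - <<'E'
from bench import robot
from h import *
o=robot.get_obs(); st(o)
E
```

```text
t 9.6 p [0.5585 0.1447 0.1218] rot [-1.5736 -0.0033  0.3253] F [-3.35 -0.2  11.22] M [-0.069  0.715 -0.122] w 0.0472 q6 -0.169
```

It dropped in (z 0.1218). I'll keep the push and turn.

Emit:
arm_command(
  series="0 -0.06 0.005 -0.001 0.003 0.0003 0.03; 0 -0.06 0.004 -0.001 0.003 0.0004 0.03; 0.002 -0.06 0.004 -0.001 0.003 0.0005 0.03",
)

```text
time: 9.9
tool_pos: [0.5585, 0.1449, 0.1217]
ee_rot: [-1.575, -0.001, 0.517]
wrist_force: [-4.1, -0.1, 12.1]
width: 0.0475
```

```bash
python3 - <<'E'
from bench import robot
from h import *
o=robot.get_obs(); st(o)
E
```

```text
t 9.9 p [0.5585 0.1449 0.1217] rot [-1.5755e+00 -6.0000e-04  5.1740e-01] F [-4.14 -0.14 12.09] M [-0.105  0.775 -0.225] w 0.0475 q6 -0.359
```

Mz is now −0.22, so the plug is being carried round.

Emit:
arm_command(
  series="0.005 -0.07 0.003 -0.001 0.003 0.0006 0.03; 0.003 -0.07 0.003 -0.001 0.003 0.0007 0.03; 0.003 -0.07 0.003 -0.001 0.003 0.0008 0.03; 0.003 -0.07 0.003 -0.001 0.003 0.0009 0.03",
)

```text
time: 10.3
tool_pos: [0.5583, 0.1453, 0.1217]
ee_rot: [-1.571, -0.003, 0.816]
wrist_force: [-3.7, -0.1, 12.9]
width: 0.0473
```

```bash
python3 - <<'E'
from bench import robot
from h import *
o=robot.get_obs(); st(o)
E
```

```text
t 10.3 p [0.5583 0.1453 0.1217] rot [-1.5709 -0.0031  0.8156] F [-3.66 -0.12 12.95] M [-0.153  0.605 -0.187] w 0.0473 q6 -0.66
```

Emit:
arm_command(
  series="0.003 -0.07 0.003 -0.0008 0.003 0.0008 0.03; 0.003 -0.07 0.003 -0.0007 0.003 0.0009 0.03; 0.003 -0.07 0.002 -0.0006 0.003 0.001 0.03; 0.003 -0.07 0.002 -0.0005 0.003 0.001 0.03",
)

```text
time: 10.7
tool_pos: [0.558, 0.1456, 0.1217]
ee_rot: [-1.572, -0.004, 1.114]
wrist_force: [-4.1, -0.9, 12.8]
width: 0.0469
```

```bash
python3 - <<'E'
from bench import robot
from h import *
o=robot.get_obs(); st(o)
E
```

```text
t 10.7 p [0.558  0.1456 0.1217] rot [-1.5719 -0.0035  1.114 ] F [-4.1  -0.88 12.79] M [-0.219  0.847 -0.23 ] w 0.0469 q6 -0.958
```

Emit:
arm_command(
  series="0.003 -0.07 0.003 -0.0006 0.003 0.001 0.03; 0.003 -0.07 0.003 -0.0005 0.003 0.001 0.03; 0.003 -0.07 0.002 -0.0004 0.003 0.001 0.03; 0.003 -0.07 0.002 -0.0003 0.003 0.001 0.03",
)

```text
time: 11.1
tool_pos: [0.5577, 0.1457, 0.1216]
ee_rot: [-1.575, 0.0, 1.413]
wrist_force: [-4.3, -1.6, 12.5]
width: 0.0476
```

```bash
python3 - <<'E'
from bench import robot
from h import *
o=robot.get_obs(); st(o)
E
```

```text
t 11.1 p [0.5577 0.1457 0.1216] rot [-1.5745e+00  3.0000e-04  1.4125e+00] F [-4.29 -1.6  12.54] M [-0.053  0.84  -0.181] w 0.0476 q6 -1.254
```

Emit:
arm_command(
  series="0.003 -0.06 0.002 -0.0002 0.003 0.001 0.03; 0.003 -0.06 0.002 -0.0002 0.003 0.001 0.03; 0.003 -0.06 0.002 0 0.003 0.001 0.03",
)

```text
time: 11.4
tool_pos: [0.5577, 0.1457, 0.1217]
ee_rot: [-1.576, 0.005, 1.602]
wrist_force: [-3.6, -0.3, 11.1]
width: 0.0475
```

```bash
python3 - <<'E'
from bench import robot
from h import *
o=robot.get_obs(); st(o)
E
```

```text
t 11.4 p [0.5577 0.1457 0.1217] rot [-1.5765  0.0047  1.6016] F [-3.56 -0.34 11.13] M [-0.074  0.62  -0.903] w 0.0475 q6 -1.441
```

Mz jumped to −0.9, so it's at the hard stop. I'll relax and lift gently.

Emit:
arm_command(
  series="0.004 0.01 -0.004 0 -0.002 0 0.03; 0 0 0 0 -0.003 0 0.03; 0 0 0 0 -0.003 0 0.03; 0 0 0 0 -0.003 0 0.03",
)

```text
time: 11.8
tool_pos: [0.5581, 0.1469, 0.124]
ee_rot: [-1.569, -0.003, 1.592]
wrist_force: [6.2, 1.8, -11.7]
width: 0.0473
```

```bash
python3 - <<'E'
from bench import robot
from h import *
o=robot.get_obs(); st(o)
E
```

```text
t 11.8 p [0.5581 0.1469 0.124 ] rot [-1.5689 -0.0027  1.5921] F [  6.16   1.76 -11.72] M [ 0.59  -1.074 -0.427] w 0.0473 q6 -1.435
```

Emit:
arm_command(
  series="0 0.05 0 0 0 0 0.03; 0 0.03 0 0 -0.001 0 0.03; 0 0 0 0 -0.002 0 0.03; 0 0 0 0 -0.002 0 0.03",
)

```text
time: 12.2
tool_pos: [0.558, 0.1463, 0.1264]
ee_rot: [-1.565, -0.0, 1.512]
wrist_force: [2.6, 1.1, -4.8]
width: 0.0467
```

```bash
python3 - <<'E'
from bench import robot
from h import *
o=robot.get_obs(); st(o)
E
```

```text
t 12.2 p [0.558  0.1463 0.1264] rot [-1.565e+00 -1.000e-04  1.512e+00] F [ 2.64  1.09 -4.77] M [ 0.33  -0.494 -0.149] w 0.0467 q6 -1.355
```

Emit:
arm_command(
  series="-0.003 0.02 0 0 -0.003 0 0.03; 0 0 0 0 -0.004 0 0.03; 0 0 0 0 -0.005 0 0.03; 0 0 0 0 -0.005 0 0.03; 0 0 0 0 -0.005 0 0.03",
)

```text
time: 12.7
tool_pos: [0.5576, 0.1452, 0.1535]
ee_rot: [-1.569, 0.003, 1.493]
wrist_force: [0.0, -0.4, -0.9]
width: 0.0472
```

```bash
python3 - <<'E'
from bench import robot
from h import *
o=robot.get_obs(); st(o)
E
```

```text
t 12.7 p [0.5576 0.1452 0.1535] rot [-1.5693  0.0025  1.4929] F [ 0.01 -0.43 -0.85] M [0.029 0.018 0.023] w 0.0472 q6 -1.335
```

Emit:
arm_command(
  series="0 0 0 0 -0.02 0 0.03; 0 0 0 0 -0.025 0 0.03; 0 0 0 0 -0.02 0 0.03; 0 0 0 0 0 0 0.03",
)

```text
time: 13.1
tool_pos: [0.5575, 0.1453, 0.2233]
ee_rot: [-1.571, 0.003, 1.493]
wrist_force: [0.3, 0.2, -0.4]
width: 0.0474
```

```bash
python3 - <<'E'
from bench import robot
from h import *
im=robot.snapshot("wrist");s=robot.snapshot("side")
cv2.imwrite("pics/f.png",np.hstack([cv2.resize(im,(400,300)),cv2.resize(s,(400,300))]))
p=robot.camera_params("wrist")
o=robot.get_obs(); st(o)
for d in robot.spot_in("wrist","tray_in")[:2]: print(d["score"],np.array(p["extrinsics"])@np.r_[d["centre"],1])
plan(o,[.5026,-.179,.15],.3,n=10,w=.03)
E
```

```text
t 13.2 p [0.5562 0.145  0.2197] rot [-1.5651  0.0038  1.4934] F [ 0.25 -0.16 -0.88] M [ 0.018  0.007 -0.006] w 0.0471 q6 -1.336
0.58 [ 0.50614336 -0.15569346  0.00260206  1.        ]
10 -0.0003 0.1193 -0.0007 -0.0327 0.0071 0.0028 0.03; -0.0003 0.1193 -0.0007 -0.0328 0.0071 -0.0011 0.03; -0.0003 0.1193 -0.0007 -0.0324 0.0071 -0.0050 0.03; -0.0003 0.1193 -0.0007 -0.0316 0.0070 -0.0088 0.03; -0.0003 0.1193 -0.0007 -0.0303 0.0070 -0.0125 0.03; -0.0003 0.1193 -0.0007 -0.0286 0.0070 -0.0161 0.03; -0.0003 0.1193 -0.0007 -0.0265 0.0070 -0.0194 0.03; -0.0003 0.1193 -0.0007 -0.0240 0.0070 -0.0224 0.03; -0.0003 0.1193 -0.0007 -0.0212 0.0070 -0.0251 0.03; -0.0003 0.1193 -0.0007 -0.0181 0.0070 -0.0274 0.03
```

View pics/f.png

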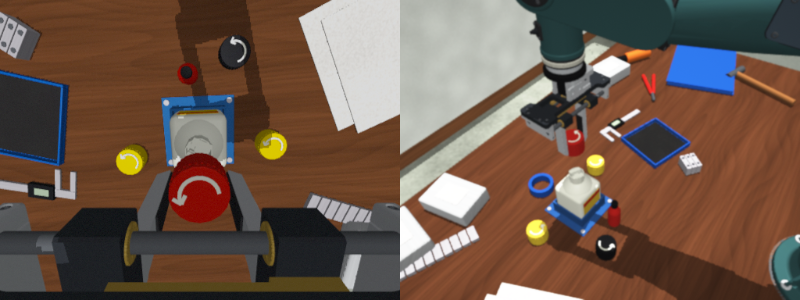

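The cap is upright in the fingers, at (200,190) in the left wrist view, and the bottle neck is open. Next is the move to the tray.

Emit:
arm_command(
  series="0 0.12 0 -0.033 0.005 0.003 0.03; 0 0.12 0 -0.033 0.006 -0.001 0.03; 0 0.12 0 -0.032 0.006 -0.005 0.03; 0 0.12 0 -0.032 0.006 -0.009 0.03; 0 0.12 0 -0.030 0.006 -0.012 0.03; 0 0.12 0 -0.029 0.006 -0.016 0.03; 0 0.12 0 -0.026 0.006 -0.019 0.03; 0 0.12 0 -0.024 0.006 -0.022 0.03; 0 0.12 0 -0.021 0.006 -0.025 0.03; 0 0.12 0 -0.018 0.006 -0.027 0.03; 0 0 0 0 0 0 0.03",
)

```text
time: 14.35
tool_pos: [0.4801, -0.1845, 0.1367]
ee_rot: [-1.556, 0.041, 0.248]
wrist_force: [-0.4, 1.1, -1.0]
width: 0.0466
```

```bash
python3 - <<'E'
from bench import robot
from h import *
o=robot.get_obs(); st(o)
im=robot.snapshot("wrist");s=robot.snapshot("side")
cv2.imwrite("pics/g.png",np.hstack([cv2.resize(im,(400,300)),cv2.resize(s,(400,300))]))
p=robot.camera_params("wrist")
for d in robot.spot_in("wrist","tray_in")[:2]: print(d["score"],np.array(p["extrinsics"])@np.r_[d["centre"],1])
o=robot.get_obs(); st(o)
plan(o,[.5026,-.179,.05],.3,w=.03,mx=.03)
E
```

```text
t 14.35 p [ 0.4801 -0.1845  0.1367] rot [-1.5559  0.0407  0.2483] F [-0.35  1.06 -0.96] M [-0.013 -0.016 -0.004] w 0.0466 q6 -0.714
0.88 [ 0.50653373 -0.150455    0.00584814  1.        ]
t 14.5 p [ 0.482  -0.1811  0.1385] rot [-1.5556  0.0372  0.2552] F [ 0.31 -0.06 -1.23] M [-0.008  0.008 -0.025] w 0.0471 q6 -0.716
4 -0.0040 -0.0113 -0.0092 0.0059 0.0219 -0.0011 0.03; -0.0040 -0.0113 -0.0092 0.0057 0.0220 -0.0011 0.03; -0.0040 -0.0113 -0.0092 0.0055 0.0220 -0.0011 0.03; -0.0040 -0.0113 -0.0092 0.0053 0.0221 -0.0010 0.03
```

View pics/g.png

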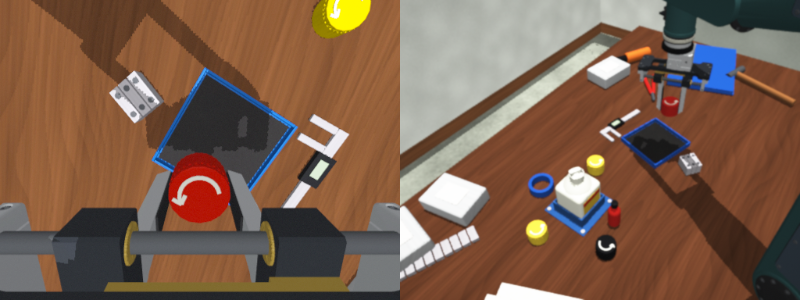

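Emit:
arm_command(
  series="-0.004 -0.011 -0.009 0.006 0.020 -0.001 0.03; -0.004 -0.011 -0.009 0.006 0.020 -0.001 0.03; -0.004 -0.011 -0.009 0.006 0.020 -0.001 0.03; -0.004 -0.011 -0.009 0.005 0.020 -0.001 0.03; 0 0 0 0 0 0 0.03",
)

```text
time: 15.0
tool_pos: [0.5071, -0.1716, 0.0573]
ee_rot: [-1.572, -0.005, 0.315]
wrist_force: [-0.5, 1.0, -1.5]
width: 0.0467
```

```bash
python3 - <<'E'
from bench import robot
from h import *
o=robot.get_obs(); st(o)
plan(o,[.5026,-.179,.016],.3,w=.03,mx=.01)
E
```

```text
t 15.0 p [ 0.5071 -0.1716  0.0573] rot [-1.5721 -0.0051  0.3148] F [-0.54  1.02 -1.51] M [-0.052  0.098 -0.024] w 0.0467 q6 -0.749
5 0.0003 0.0030 0.0010 -0.0014 0.0083 -0.0011 0.03; 0.0003 0.0030 0.0010 -0.0013 0.0083 -0.0011 0.03; 0.0003 0.0030 0.0010 -0.0013 0.0083 -0.0011 0.03; 0.0003 0.0030 0.0010 -0.0013 0.0083 -0.0011 0.03; 0.0003 0.0030 0.0010 -0.0013 0.0083 -0.0011 0.03
```

Emit:
arm_command(
  series="0 0 0.002 -0.001 0.008 -0.001 0.03; 0 0 0.002 -0.001 0.008 -0.001 0.03; 0 0 0.001 -0.001 0.008 -0.001 0.03; 0 0 0 -0.001 0.006 -0.001 0.03; 0 0 0 0 0.003 0 0.03; 0 0 0 0 0 0 0.03",
)

```text
time: 15.6
tool_pos: [0.5067, -0.1759, 0.0253]
ee_rot: [-1.575, -0.003, 0.319]
wrist_force: [-0.3, -0.3, -0.1]
width: 0.0473
```

```bash
python3 - <<'E'
from bench import robot
from h import *
o=robot.get_obs(); st(o)
plan(o,[.5026,-.179,.012],.3,w=.03,mx=.01)
E
```

```text
t 15.6 p [ 0.5067 -0.1759  0.0253] rot [-1.5752 -0.0032  0.3188] F [-0.3  -0.33 -0.1 ] M [-0.072  0.018 -0.002] w 0.0473 q6 -0.758
2 0.0022 0.0094 0.0016 -0.0024 0.0066 -0.0008 0.03; 0.0022 0.0094 0.0016 -0.0024 0.0066 -0.0008 0.03
```

Emit:
arm_command(
  series="0.004 0.01 0.002 -0.002 0.005 -0.001 0.03; 0 0 0 0 0.004 0 0.03; 0 0 0 0 0.003 0 0.03; 0 0 0 0 0.001 0 0.03",
)

```text
time: 16.0
tool_pos: [0.5055, -0.1783, 0.0121]
ee_rot: [-1.572, -0.002, 0.307]
wrist_force: [-0.7, -0.8, -0.1]
width: 0.0471
```

```bash
python3 - <<'E'
from bench import robot
from h import *
o=robot.get_obs(); st(o)
plan(o,[.5026,-.179,.010],.3,w=.03,mx=.01)
E
```

```text
t 16.0 p [ 0.5055 -0.1783  0.0121] rot [-1.5722 -0.0024  0.3071] F [-0.71 -0.76 -0.13] M [-0.096  0.044  0.022] w 0.0471 q6 -0.753
1 0.0013 0.0070 0.0024 -0.0030 0.0021 0.0003 0.03
```

Emit:
arm_command(
  series="0.001 0 0.002 0 0.001 0 0.03; 0 0 0 0 0.001 0 0.03; 0 0 0 0 0.001 0 0.03",
)

```text
time: 16.3
tool_pos: [0.5058, -0.1787, 0.0101]
ee_rot: [-1.572, -0.0, 0.307]
wrist_force: [-3.4, 0.3, 7.4]
width: 0.0473
```

```bash
python3 - <<'E'
from bench import robot
from h import *
o=robot.get_obs(); st(o)
E
```

```text
t 16.3 p [ 0.5058 -0.1787  0.0101] rot [-1.5718e+00 -4.0000e-04  3.0720e-01] F [-3.41  0.33  7.44] M [ 0.165  0.497 -0.009] w 0.0473 q6 -0.752
```

The cap is touching down. Release now.

Emit:
arm_command(
  series="0 0 0 0 0 0 0.03; 0 0 0 0 0 0 0.085; 0 0 0 0 0 0 0.085; 0 0 0 0 0 0 0.085; 0 0 0 0 0 0 0.085; 0 0 0 0 0 0 0.085; 0 0 0 0 0 0 0.085; 0 0 0 0 0 0 0.085",
)

```text
time: 17.1
tool_pos: [0.5065, -0.1787, 0.0104]
ee_rot: [-1.573, -0.002, 0.307]
wrist_force: [0.1, -0.1, 0.7]
width: 0.0851
```

```bash
python3 - <<'E'
from bench import robot
from h import *
o=robot.get_obs(); st(o)
E
```

```text
t 17.1 p [ 0.5065 -0.1787  0.0104] rot [-1.5729 -0.002   0.3074] F [ 0.06 -0.13  0.7 ] M [-0.045  0.041 -0.005] w 0.0851 q6 -0.752
```

Emit:
arm_command(
  series="0 0 0 0 -0.010 0 0.085; 0 0 0 0 -0.02 0 0.085; 0 0 0 0 -0.03 0 0.085; 0 0 0 0 -0.04 0 0.085; 0 0 0 0 -0.04 0 0.085; 0 0 0 0 -0.03 0 0.085; 0 0 0 0 0 0 0.085; 0 0 0 0 0 0 0.085",
)

```text
time: 17.9
tool_pos: [0.5053, -0.1781, 0.1901]
ee_rot: [-1.573, -0.002, 0.307]
wrist_force: [0.1, -0.0, -0.8]
width: 0.0851
```

```bash
python3 - <<'E'
from bench import robot
from h import *
o=robot.get_obs(); st(o)
im=robot.snapshot("wrist");s=robot.snapshot("side")
cv2.imwrite("pics/i.png",np.hstack([cv2.resize(im,(400,300)),cv2.resize(s,(400,300))]))
p=robot.camera_params("wrist")
for t in("tray_in","cap_mid"):
  for d in robot.spot_in("wrist",t)[:2]: print(t,d["score"],np.array(p["extrinsics"])@np.r_[d["centre"],1])
E
```

```text
t 17.9 p [ 0.5053 -0.1781  0.1901] rot [-1.573  -0.0022  0.3074] F [ 0.06 -0.03 -0.82] M [-0.045  0.035 -0.011] w 0.0851 q6 -0.752
tray_in 0.56 [ 0.49883869 -0.16505519  0.00455121  1.        ]
cap_mid 0.95 [ 0.50355106 -0.17951117  0.03817424  1.        ]
cap_mid 0.69 [0.5918025  0.0136466  0.03590294 1.        ]
```

View pics/i.png

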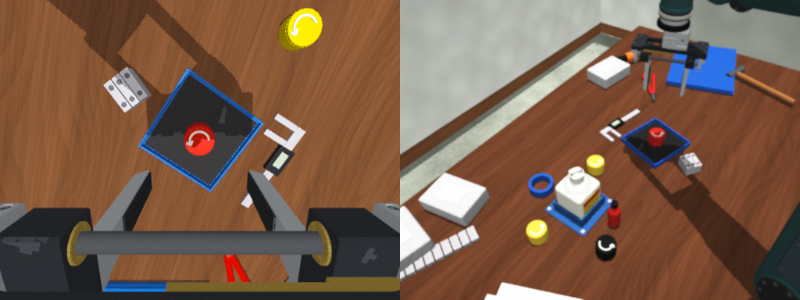

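The cap stands upright in the middle of the tray, at (199,138) in the wrist view, clear of the fingers. I'm handing it in.

```bash
python3 -c "
from bench import robot
print(robot.close_job())"
```

```text
the job is handed in; nothing more can be done
None
```

The cap is off the bottle and stands upright, let go, near the middle of the blue tray. I handed the job in at about 18 s, and the system gives no verdict.

- **Opening:** The first turn missed the point where the shell's teeth drop in, probably because I pushed too lightly and turned too fast. I spun the shell back idle and pushed harder, turning more slowly. It dropped in, and I turned the lock at about 11–13 N to its hard stop, where the turning moment rose to 0.9 N m.
- **Lifting:** The shell stuck at about 12 N of upward pull until I eased the twist, then it came straight off. The wrist then read about the cap's weight, and the pictures showed the neck open.
- **Setting down:** I lowered the cap onto the tray floor with about 7 N of contact force.
- **Last checks:** The detector put the cap's top at (0.504, −0.180, 0.038), against a tray centre of about (0.503, −0.178) that I measured in the first top picture. Three later wrist-camera readings of the tray centre were 13 to 28 mm off in y; I put that down to the cap or fingers hiding part of the tray.
- **Limits and bystanders:** The highest push I read was 16.8 N, but I only read the force after each call, so short peaks in between were not seen. The bystanders looked undisturbed in the last pictures; I did not measure their positions.

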